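Draw the filter plate from the optics housing and show it to the reader

ROBOT

A 6-joint arm with a two-finger parallel gripper is mounted at the origin on the work surface. World frame = base frame: x ahead of the robot, y to its left, z up, the work surface at z = 0. Lengths are in m, angles in rad, forces in N, time in s.
With the tool pointing down it reaches from about 0.3 to 0.85 m from the base axis. Payload 5.4 kg.
Tool frame: the origin (TCP) lies at the very end of the fingers, on their centre line; the grasp point (between the pads) lies 19 mm behind it (arm.hold_point_z is the distance from the TCP to the grasp point, in m); z points along the fingers, y is the line along which they close (so a half turn about z gives the same grasp; the last joint's range is limited). The gripper opens to 85 mm and grips with 20 to 120 N. Pads are 22 mm wide; open, the fingers measure 114 mm over their backs; the gripper's body (76 mm by 85 mm) begins 54 mm behind the grasp point. The pads swing forward as they close: fully open they stand 13 mm farther back than shut.
Start: joints at [1.01, 0.158, 1.597, -0, 1.386, -0.21], TCP at [0.198, 0.54, 0.231] pointing down, gripper open.
Joint ranges: [-2.91, 2.91], [-0.94, 2.29], [0.18, 2.7], [-1.29, 4.43], [0.17, 2.64], [-3, 3]. Speed limits (rad/s): [2.57, 2.57, 3.14, 3.14, 3.14, 3.14].

INTERFACE

Orientations are given as a 3x3 rotation matrix whose columns are the frame's x, y, z axes.
In Python, from station import arm gives the robot as it stands.
- The arm moves only by the tool step_arm, never from a script. Its argument "series" is a list of rows, each an object with "slide": the shift along the world's x, y, z in units of 0.05 m (1.0 is 0.05 m), a list of three; "rot": the turn, a rotation vector about the world's x, y, z in units of 8 degrees (1.0 is 8 degrees), a list of three; "grip": the closure, from 0 (fully open) to 1 (shut). In form: [{"slide": [x, y, z], "rot": [wx, wy, wz], "grip": grip}, ...]. A call has 1 to 10 rows; each row shifts and turns the commanded pose from where the row before left it; what a row does not reach is not made up. A row lasts 1/10 s, in which the tool goes at most 50 mm and 8.59 degrees, less where a joint would pass 70% of its speed; a pose out of reach is approached as far as the arm can. A call with a number of a shift or a turn outside -1 to 1 is refused whole. A call with a gripper value outside its range is refused whole. The fingers move at their own pace and stop on an object; "newtons" is the grip in N (left out, the last holds). Time passes only in rows, so rows that do not move let the fingers close. It gives the time, the measured TCP pose, the force, the opening and the grip force at its end, in the units of the state.
- arm.read_state(): the state, without advancing time (a new reading comes with each control period).
- arm.get_image(name): name is "scene" or "top" or "wrist"; returns a dict with "img" (420x560x3 uint8, blue, green, red), "vfov" (degrees; the focal length in pixels is half the picture's height over the tangent of half this angle, whatever the lens; pixels are square), "cx", "cy" (the principal point, pixels), "rvec" (rotation vector, rad) and "tvec" (3), from world to camera coordinates, as OpenCV has them; the wrist camera has in their place "T_tool_cam" (4x4, takes a point from camera to tool coordinates, whose origin is the TCP and whose axes are the flange's). Camera axes: x right, y down, z forward; pixel columns grow to the right and rows downward; lengths in m; the calibration is good to about 2 mm. A picture is of the moment at which its call begins: read the wrist's pose just before it. There is no depth.
- arm.finish_job(): hands the job in; it is judged then, once.
The state is a dict: "time_s": time; "joints": joint angles; "dq": joint speeds; "tau": joint torques, N m; "tcp_pos": TCP position; "tool_rot": TCP orientation; "wrist_force": force on the tool from outside, world axes, zero at the start; "ft_torque": the same for the moment, N m; "opening": opening from 0.0 (shut) to 1.0 (fully open); "gripper_force": force on a finger pad.
Only numpy, scipy, OpenCV 4.12 (cv2) and the standard library are available. Lean on these libraries where they do the work, as an engineer would, in place of code of your own. Each camera call takes 0.05 s, during which the arm holds its last target. There are 200 camera calls.

TASK

Clear the reagent bottle off the optics housing by standing it upright on the steel tray, then lift the housing's cover flap until it stands upright and leave it open. Draw out the filter plate hidden inside (the one with the glass window and the grip tab; leave the plain blank plate in its slot) and hold it upright in front of the reader, its window square to the lens, level with it and about 12 cm away. Finish while still holding it there in mid-air; drop nothing, do not tip the bottle, and leave the other things on the bench where they are.

Things in the scene. Friction and masses are not known exactly. Their poses are not given: they have to be found in the camera images.
- housing: fixed white box, 170 (x) x 220 (y) x 110 high, walls 6, open at the top under the flap; origin under its centre; x is the hinge side, away from the robot, z up. Inside are two upright slots whose black ribs rise to 47 above the bench, centred at x = -15, y = +36 and y = -36; one holds the filter plate, the other the blank plate, either way round (lengths in mm)
- flap (a joint): angle of the cover flap in rad: 0 closed, 1.57 upright, stop at 1.9. Grey plate 170 x 220 x 6, its underside level with the housing's rim, hinged along y at the housing's far (+x) top edge; opens upward, front edge first. Mass 0.2 kg; hinge friction of 0.3 N m holds it at any angle (about 3 N at the handle to lift) (lengths in mm)
- flap_hinge (a point): middle of the flap's hinge axis, at x = 85, y = 0, z = 110 of the housing; moves with the housing (lengths in mm)
- flap_handle (a point): centre of the flap's handle: a round steel bar 10 thick and 80 long, parallel to the hinge, between two posts. Bar axis 155 from the hinge along the flap and 32 above the flap's upper face (38 above the hinge axis plane), 15 from the flap's front edge; its frame turns with the flap (z normal to the flap). Free space of 27 between bar and flap (lengths in mm)
- filter_plate: loose upright filter plate, 0.12 kg nominal: aluminium frame 70 (x) x 8 (y) x 70 high round a thin 50 x 50 glass window, with a grip tab 30 (x) x 8 (y) x 20 on top, 90 high in all. Origin at the middle of its lower edge, z up, y normal to the plate. At the start it stands in one slot under the flap, lower edge 12 above the bench, tab top 102 above the bench; the slot is 11 x 74 and 35 deep, pull straight up. Grip it across its 8 thickness by the tab (lengths in mm)
- filter_window (a point): centre of the filter plate's window, 35 above the plate's origin (lengths in mm)
- filter_tab (a point): centre of the filter plate's grip tab, 80 above the plate's origin (lengths in mm)
- blank_plate: plain aluminium plate without window or tab, 70 x 8 x 70 high, in the other slot, its upper edge at 82; origin at the middle of its lower edge; stays there (lengths in mm)
- bottle: amber reagent bottle standing on the closed flap, 0.16 kg nominal: body diameter 50 up to 60, shoulder to a neck of 28, white cap of diameter 36 from 82 to 110 above its base; origin at the centre of its base, z up (lengths in mm)
- tray: fixed steel tray 120 (x) x 140 (y), floor 4 thick, rim 3 wide and 12 high; origin under its centre (lengths in mm)
- reader: fixed reader on a foot: white head 70 long, 60 wide, 54 high (top at 187), lens pointing along the body's -x. Foot 14 high, from x = -30 to x = 90. Origin on the bench straight under the lens face (lengths in mm)
- reader_lens (a point): centre of the reader's lens face, 160 above the bench; axes as the reader's: it looks along -x, z up (lengths in mm)
- beaker: glass beaker, diameter 64, 75 high; bystander, origin under its centre (lengths in mm)
- lamp_a: lamp cartridge standing up, diameter 48, 65 high; bystander, origin under its centre (lengths in mm)
- lamp_b: second lamp cartridge like lamp_a; bystander (lengths in mm)
- tip_box: pipette tip box 84 x 114 x 57 high; bystander, origin under its centre (lengths in mm)
- wash_bottle: white wash bottle, diameter 70, 145 high with a thin red spout to 188; bystander, origin under its centre (lengths in mm)
- dish: low glass dish, diameter 84, 18 high; bystander, origin under its centre (lengths in mm)

How it is judged:
On the way, in this order (a step that is already met when the one before it is completed fails the run):
1. the bottle stands upright on the tray, let go (x of bottle in the frame of tray between -0.055 and 0.055 m and y of bottle in the frame of tray between -0.065 and 0.065 m and z of bottle in the frame of tray between -0.002 and 0.009 m and angle between bottle's own z axis and vertical below 0.1 rad and linear speed of bottle below 0.03 m/s and contact force between each of the arm, the fingers and bottle below 0.1 N), for 0.2 s.
2. the flap stands open (above 1.35 rad) (value of joint flap above 1.35 rad), for 0.2 s.
3. the filter plate is lifted clear of its slot in the grip, flap open (contact force between the fingers and filter_plate above 1 N and contact force between filter_plate and housing below 0.1 N and contact force between filter_plate and reader below 0.1 N and contact force between filter_plate and blank_plate below 0.1 N and contact force between filter_plate and bottle below 0.1 N and contact force between filter_plate and tray below 0.1 N and z of filter_plate in the frame of housing above 0.1 m and value of joint flap above 1.35 rad), for 0.1 s.
At the end, for the whole second after the job is handed in: Fingers hold the filter plate, touching nothing else: window 70-170 mm before the lens, within 30 mm of its axis, upright and square within 0.25 rad, still. Flap above 1.35 rad; bottle upright (0.1 rad) on the tray floor, let go; blank plate raised under 8 mm (all of step 1 and value of joint flap above 1.35 rad and contact force between the fingers and filter_plate above 1 N and contact force between filter_plate and housing below 0.1 N and contact force between filter_plate and reader below 0.1 N and contact force between filter_plate and blank_plate below 0.1 N and contact force between filter_plate and bottle below 0.1 N and contact force between filter_plate and tray below 0.1 N and x of filter_window in the frame of reader between -0.17 and -0.07 m and y of filter_window in the frame of reader_lens between -0.03 and 0.03 m and z of filter_window in the frame of reader_lens between -0.03 and 0.03 m and angle between the y axis of filter_plate and the x axis of reader, either way round below 0.25 rad and angle between filter_plate's own z axis and vertical below 0.25 rad and linear speed of filter_plate below 0.03 m/s and z of blank_plate in the frame of housing below 0.02 m); the arm keeps its last pose, push and grip.
It fails at once if the bottle is tipped (over 0.5 rad) (angle between bottle's own z axis and vertical above 0.5 rad).
It fails at once if the bottle is dropped (in free fall above 0.5 m/s) (contact force between bottle and anything else below 0.02 N and linear speed of bottle above 0.5 m/s).
It fails at once if the filter plate is dropped (in free fall above 0.5 m/s) (contact force between filter_plate and anything else below 0.02 N and linear speed of filter_plate above 0.5 m/s).
It fails at once if the blank plate is drawn out of its slot (z of blank_plate in the frame of housing above 0.04 m).
It fails at once if a bystander is pushed over 30 mm or tipped (distance of any of beaker, lamp_a, lamp_b, tip_box, wash_bottle, dish from where it was at the start of the episode above 0.03 m or angle between any of beaker, lamp_a, lamp_b, tip_box, wash_bottle, dish's own z axis and vertical above 0.4 rad).
It also fails if it takes over 72 s, if anything falls off the work surface, if the arm or the gripper's body presses on something with over 40 N, if the wrist force passes 120 N, or if a joint passes its speed limit or range.

## Working session

There is one attempt and no reset: what is moved stays moved. The work goes in short steps, Python scripts to look and compute and a tool call to move; the robot and the scene stay as the last step left them, time stands still between calls to the robot, and variables do not carry over. Pictures are saved under pics/ and viewed, at most 10 in all, crops included, and the job is handed in when it is done.

Besides the shell and the picture viewer there is one more tool, called after ">>>" by a JSON object that holds its "api" and its "payload". step_arm: Moves the arm, as the interface text tells. Its arguments: {"type":"object","properties":{"series":{"type":"array"},"newtons":{"type":"number"}},"required":["series"]}

```bash
mkdir -p pics; cat > h.py <<'E'
import numpy as np, cv2, json
from station import arm
def save(n,f):
    s=arm.read_state(); d=arm.get_image(n); cv2.imwrite(f'pics/{f}.png',d['img'])
    m={k:np.array(v).tolist() for k,v in d.items() if k!='img'}
    m['tcp']=np.array(s['tcp_pos']).tolist(); m['R']=np.array(s['tool_rot']).tolist()
    json.dump(m,open(f'pics/{f}.json','w'))
def cam(f):
    m=json.load(open(f'pics/{f}.json'))
    fl=210/np.tan(np.radians(m['vfov'])/2)
    K=np.array([[fl,0,m['cx']],[0,fl,m['cy']],[0,0,1]])
    if 'T_tool_cam' in m:
        T=np.eye(4);T[:3,:3]=m['R'];T[:3,3]=m['tcp'];T=T@np.array(m['T_tool_cam']);W=np.linalg.inv(T)
    else:
        W=np.eye(4);W[:3,:3]=cv2.Rodrigues(np.array(m['rvec']))[0];W[:3,3]=np.ravel(m['tvec'])
    return K,W
def at_z(f,u,v,z):
    K,W=cam(f);R=W[:3,:3];c=-R.T@W[:3,3];d=R.T@np.linalg.inv(K)@[u,v,1]
    return c+d*(z-c[2])/d[2]
def proj(f,p):
    K,W=cam(f);q=K@(W[:3,:3]@np.array(p)+W[:3,3]);return q[:2]/q[2]
E
python3 - <<'E'
from h import *
save('top','t0');save('scene','s0')
for n in 't0','s0':
    K,W=cam(n);print(K[0,0],-W[:3,:3].T@W[:3,3])
    i=cv2.imread(f'pics/{n}.png');cv2.imwrite(f'pics/{n}b.png',cv2.resize(i,(784,588),interpolation=cv2.INTER_CUBIC))
s=arm.read_state();print(s['tool_rot'],s['opening'],arm.hold_point_z)
E
```

```text
448.2721753177017 [0.45834721 0.08510266 1.11231301]
400.2532824162425 [ 1.25392247 -0.2991988   0.7379271 ]
[[-9.39101902e-01  3.43637579e-01 -9.11848137e-04]
 [ 3.43638609e-01  9.39100819e-01 -1.46933851e-03]
 [ 3.51397404e-04 -1.69320481e-03 -9.99998505e-01]] 1.0009805946802126 0.0187
```

View pics/t0b.png

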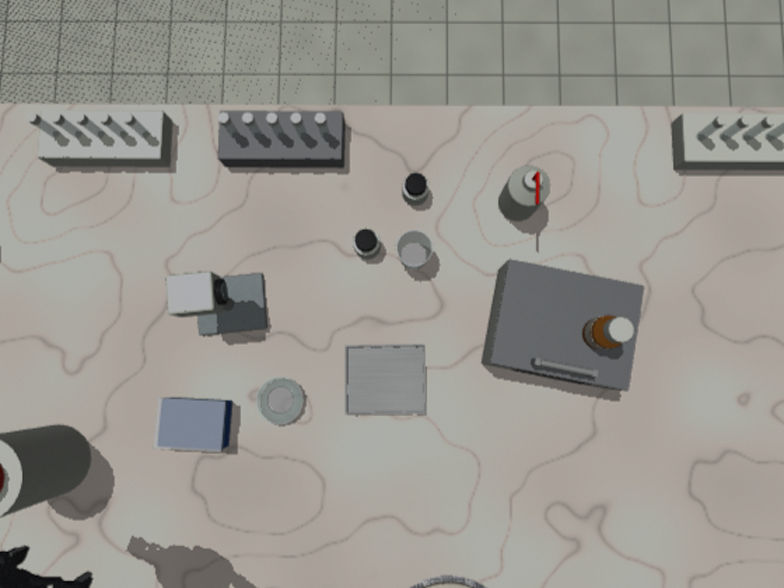

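View pics/s0b.png

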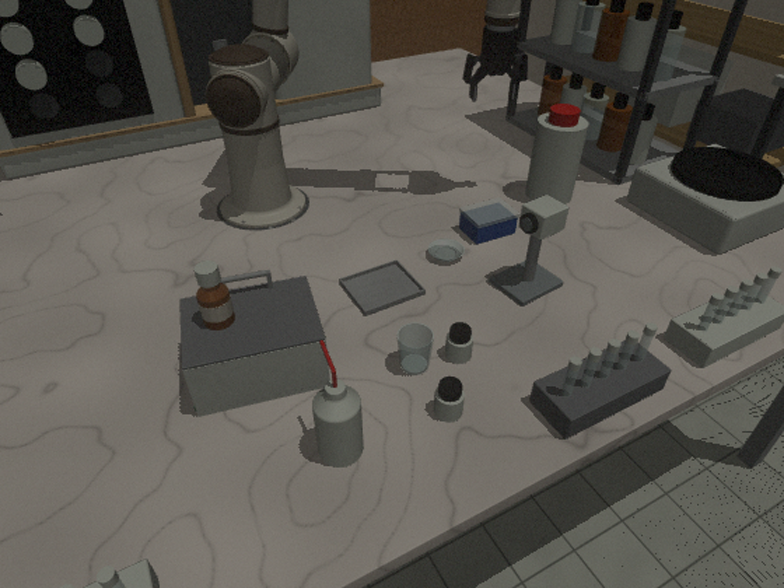

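Top view: the housing is at right (flap hinge corners (509,261) and (643,285), bar (535,361)–(597,375)). The bottle cap is at (620,330), the tray corners run (346,346)–(426,415), and the reader is at left with its lens at (221,291), looking toward −y. The scene view agrees. Next I fit the poses.

```bash
cat > fit.py <<'E'
from h import *
from scipy.optimize import least_squares
def T(p,q): c,s=np.cos(p[2]),np.sin(p[2]); return np.array([p[0]+c*q[0]-s*q[1],p[1]+s*q[0]+c*q[1],q[2]])
def fit(obs,p0):
    r=lambda p:np.concatenate([proj(f,T(p,np.array(q)/1000))-np.array(uv)/1.4 for f,q,uv in obs])
    s=least_squares(r,p0,loss='soft_l1');print(s.x.round(4),np.round(s.fun,1));return s.x
H=fit([('t0',(85,110,116),(509,261)),('t0',(85,-110,116),(643,285)),('t0',(-85,-110,116),(629,390)),
 ('t0',(-70,40,148),(535,361)),('t0',(-70,-40,148),(597,375)),
 ('s0',(85,-110,116),(182,360)),('s0',(85,110,116),(327,345)),('s0',(-85,110,116),(313,281))],[.5,-.1,-.17])
Tr=fit([('t0',(60,70,12),(346,346)),('t0',(60,-70,12),(425,345)),('t0',(-60,-70,12),(426,414)),('t0',(-60,70,12),(346,415)),
 ('s0',(60,70,12),(425,291)),('s0',(-60,70,12),(396,263)),('s0',(-60,-70,12),(340,287)),('s0',(60,-70,12),(368,311))],[.5,.1,0])
# reader head top & foot corners (top cam); reader x ~ world +y
R=fit([('t0',(0,30,187),(214,313)),('t0',(0,-30,187),(211,272)),('t0',(70,-30,187),(167,274)),('t0',(70,30,187),(169,314)),
 ('t0',(-30,-40,14),(263,274)),('t0',(-30,40,14),(267,328))],[.6,.35,1.57])
for z,uv in [(.226,(620,330)),]: print('cap',at_z('t0',uv[0]/1.4,uv[1]/1.4,z))
print('capS',at_z('s0',208/1.4,269/1.4,.226))
E
python3 fit.py
python3 - <<'E'
import cv2
a=cv2.imread('pics/t0.png');s=cv2.imread('pics/s0.png')
A=cv2.resize(a[175:290,335:475],None,fx=2.8,fy=2.8,interpolation=2);B=cv2.resize(a[185:245,110:200],None,fx=4.2,fy=4.2,interpolation=2)
C=cv2.resize(s[180:270,120:240],None,fx=3.2,fy=3.2,interpolation=2)
import numpy as np
o=np.zeros((620,790,3),'uint8');o[:A.shape[0],:A.shape[1]]=A;o[:B.shape[0],400:400+B.shape[1]]=B;o[325:325+C.shape[0],0:C.shape[1]]=C[:295]
cv2.imwrite('pics/crop1.png',o[:600])
E
```

```text
[ 0.5323 -0.1779 -0.2036] [-0.7 -2.7  0.5  0.4 -2.   0.7  1.9  0.  -5.3 -2.  -0.1  3.7 -0.6 -6.3
 -3.8 -5.3]
[0.4412 0.1103 0.0231] [-0.8 -1.  -0.1 -1.2  0.3 -0.5 -0.6 -0.4 -0.2 -2.  -0.2 -3.5 -1.6 -6.8
 -2.8 -0.5]
[0.5698 0.3615 1.631 ] [ 0.9 -0.8  2.6 -0.   0.6  0.3 -0.6  0.3 -2.1  4.6 -4.2 -1.8]
cap [ 0.51504331 -0.22412762  0.226     ]
capS [ 0.52859063 -0.22497853  0.226     ]
```

View pics/crop1.png

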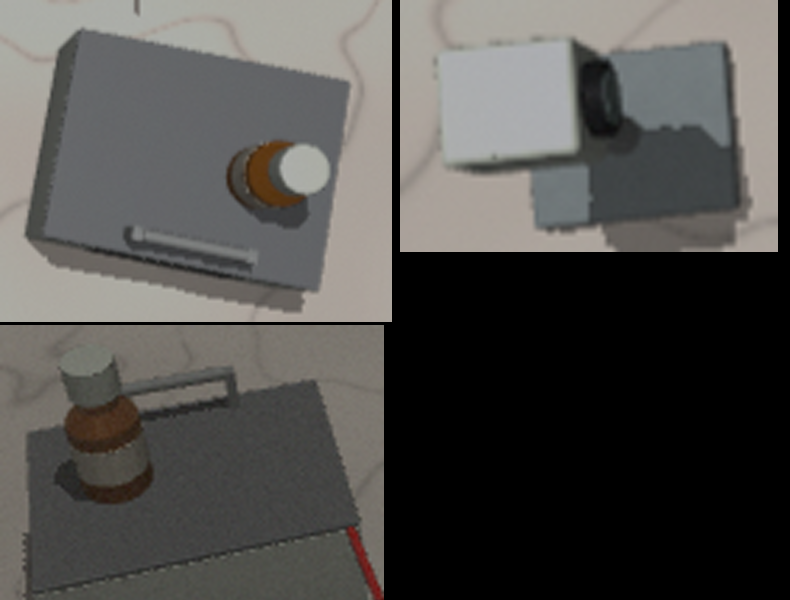

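Enlarged crop: flap corners at (83,30), (349,82), (319,290), (47,238); bar from (133,235) to (253,257); cap centre at (302,169); reader head top and foot clear. I refit from these with the top camera.

```bash
cat > fit2.py <<'E'
from h import *
from scipy.optimize import least_squares
from fit import T
def fit(obs,p0):
    def r(p):
        o=[]
        for f,q,uv in obs:
            q=np.array(q,float)/1000
            if len(p)>3 and abs(q[1])>.5: q[1]=np.sign(q[1])*p[3]
            o.append(proj(f,T(p,q))-np.array(uv))
        return np.concatenate(o)
    s=least_squares(r,p0);print(s.x.round(4),np.round(s.fun,1));return s.x
A=lambda x,y:(335+x/2.8,175+y/2.8); B=lambda x,y:(110+(x-400)/4.2,185+y/4.2); S=lambda x,y:(120+x/3.2,180+(y-325)/3.2)
print('--')
hs=[('s0',(85,-110,116),S(28,590)),('s0',(85,110,116),S(357,525)),('s0',(-85,110,116),S(316,381)),('s0',(-85,-110,116),S(28,433))]
ht=[('t0',(85,110,116),A(83,30)),('t0',(85,-110,116),A(349,82)),('t0',(-85,-110,116),A(319,290)),('t0',(-85,110,116),A(47,238)),('t0',(-70,40,148),A(133,235)),('t0',(-70,-40,148),A(253,257))]
fit(ht,[.5,-.1,-.17]);fit(hs,[.5,-.1,-.17])
fit([('t0',(0,30,187),B(582,157)),('t0',(0,-30,187),B(573,40)),('t0',(70,-30,187),B(440,55)),('t0',(70,30,187),B(445,165)),
 ('t0',(-30,-999,14),B(723,42)),('t0',(-30,999,14),B(741,205)),('t0',(90,999,14),B(537,228))],[.6,.35,1.57,.045])
print(at_z('t0',*A(302,169),.226),at_z('s0',*S(89,357),.226))
print([k for k in json.load(open('pics/s0.json'))])
E
python3 fit2.py | sed -n '/--/,$p'
```

```text
--
[ 0.5304 -0.1809 -0.1865] [-1.3 -0.5  1.  -0.4  0.5  0.9 -1.6 -0.1  3.5  0.3 -2.2 -0.2]
[ 0.5383 -0.1823 -0.205 ] [-0.4  0.6  0.6  0.   0.4 -0.3 -0.5 -0.8]
[0.572  0.3597 1.7019 0.048 ] [ 2.3 -0.7  1.9 -1.2  0.4 -0.7  1.4  1.5 -2.   0.5 -2.5  0.1 -2.6  0.7]
[ 0.51574672 -0.22415441  0.226     ] [ 0.52029277 -0.22453107  0.226     ]
['vfov', 'cx', 'cy', 'rvec', 'tvec', 'tcp', 'R']
```

>>> {"api": "step_arm", "payload": {"series": [{"slide": [0,0,1],"rot": [0,0,0],"grip": 0},{"slide": [0,0,1],"rot": [0,0,0],"grip": 0},{"slide": [0.4,-0.95,0],"rot": [0,0,0],"grip": 0},{"slide": [0.4,-0.95,0],"rot": [0,0,0],"grip": 0},{"slide": [0.4,-0.95,0],"rot": [0,0,0],"grip": 0},{"slide": [0.4,-0.95,0],"rot": [0,0,0],"grip": 0},{"slide": [0.4,-0.95,0],"rot": [0,0,0],"grip": 0},{"slide": [0.4,-0.95,0],"rot": [0,0,0],"grip": 0},{"slide": [0.4,-0.95,0],"rot": [0,0,0],"grip": 0},{"slide": [0.4,-0.95,0],"rot": [0,0,0],"grip": 0}], "newtons": 40}}

```text
time_s: 1.1
tcp_pos: [0.3529, 0.1695, 0.331]
tool_rot: [[-0.939, 0.343, 0.0], [0.343, 0.939, 0.0], [-0.0, 0.0, -1.0]]
wrist_force: [2.1, 0.2, 0.1]
opening: 1.001
gripper_force: 0.0
```

>>> {"api": "step_arm", "payload": {"series": [{"slide": [0.4,-0.95,0],"rot": [0,0,0],"grip": 0},{"slide": [0.4,-0.95,0],"rot": [0,0,0],"grip": 0},{"slide": [0.4,-0.95,0],"rot": [0,0,0],"grip": 0},{"slide": [0.4,-0.95,0],"rot": [0,0,0],"grip": 0},{"slide": [0.4,-0.95,0],"rot": [0,0,0],"grip": 0},{"slide": [0.4,-0.95,0],"rot": [0,0,0],"grip": 0},{"slide": [0,0,0],"rot": [0,0,0],"grip": 0},{"slide": [0,0,0],"rot": [0,0,0],"grip": 0}]}}

```text
time_s: 1.9
tcp_pos: [0.469, -0.1058, 0.3305]
tool_rot: [[-0.938, 0.346, -0.002], [0.346, 0.938, 0.001], [0.002, 0.001, -1.0]]
wrist_force: [-0.3, 1.0, 0.4]
opening: 1.0
gripper_force: 0.0
```

```bash
python3 - <<'E'
from h import *
save('wrist','w1')
s=arm.read_state();print(s['tcp_pos'],s['joints'])
i=cv2.imread('pics/w1.png');cv2.imwrite('pics/w1b.png',i)
print(proj('w1',[.517,-.224,.226]))
E
```

```text
[ 0.46892404 -0.10480262  0.33084491] [-4.72340895e-01 -1.39865363e-01  1.70293745e+00  3.93035181e-04
  1.57990097e+00 -1.69208360e+00]
[147.17178187 317.12582685]
```

View pics/w1b.png

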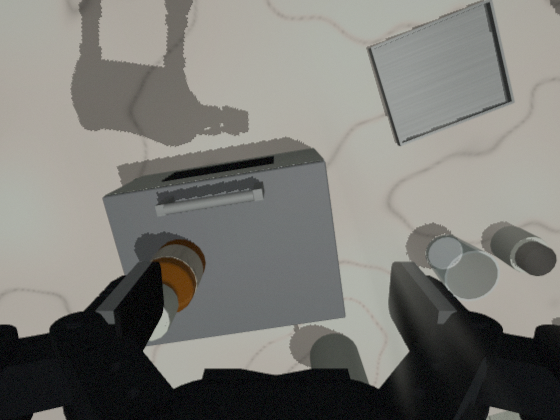

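Wrist view: flap corners are (104,196), (325,163) and (345,317). The bar spans (158,209)–(262,194), the tray corners are (368,46), (490,1), (512,100), (400,146), and the cap is half hidden near (160,322). I refit from these.

```bash
cat > fit3.py <<'E'
from fit2 import *
print('==')
hw=[('w1',(-85,-110,116),(104,196)),('w1',(-85,110,116),(325,163)),('w1',(85,110,116),(345,317)),('w1',(-70,-40,148),(160,209)),('w1',(-70,40,148),(262,194))]
fit(hw,[.5,-.1,-.17]);fit(hw+ht+hs,[.5,-.1,-.17])
fit([('w1',(60,70,12),(512,100)),('w1',(-60,70,12),(490,1)),('w1',(-60,-70,12),(368,46)),('w1',(60,-70,12),(400,146))],[.5,-.1,0])
E
python3 fit3.py | sed -n '/==/,$p'
```

```text
==
[ 0.5349 -0.1802 -0.2013] [-2.1 -0.4  1.9 -1.7  0.7  1.8  6.6 -0.6 -7.   1.2]
[ 0.5343 -0.1806 -0.2002] [-2.8 -0.8  1.3 -2.4  0.3  1.2  5.9 -1.  -7.7  0.6 -0.8 -2.7  1.2 -1.4
 -0.3 -0.3 -2.2 -2.7  2.9 -1.9 -2.9 -1.9  0.2 -0.9  0.8 -1.6  0.2 -1.5
 -0.3 -1.8]
[0.444  0.1091 0.0184] [ 0.9  2.6 -0.2 -3.5  0.6  1.1 -1.3  0.2]
```

>>> {"api": "step_arm", "payload": {"series": [{"slide": [0.32,-0.8,0],"rot": [0,0,0],"grip": 0},{"slide": [0.32,-0.8,0],"rot": [0,0,0],"grip": 0},{"slide": [0.32,-0.78,0],"rot": [0,0,0],"grip": 0},{"slide": [0,0,0],"rot": [0,0,0],"grip": 0},{"slide": [0,0,-0.7],"rot": [0,0,0],"grip": 0},{"slide": [0,0,-0.7],"rot": [0,0,0],"grip": 0},{"slide": [0,0,-0.7],"rot": [0,0,0],"grip": 0},{"slide": [0,0,-0.66],"rot": [0,0,0],"grip": 0},{"slide": [0,0,0],"rot": [0,0,0],"grip": 0},{"slide": [0,0,0],"rot": [0,0,0],"grip": 0}]}}

```text
time_s: 2.95
tcp_pos: [0.5174, -0.2229, 0.1942]
tool_rot: [[-0.94, 0.342, 0.0], [0.342, 0.94, 0.0], [-0.0, 0.0, -1.0]]
wrist_force: [-0.0, 0.1, 0.5]
opening: 0.996
gripper_force: 0.0
```

```bash
python3 - <<'E'
from h import *
save('wrist','w2');save('scene','s2')
print(arm.read_state()['tcp_pos'])
i=cv2.imread('pics/w2.png')[:,60:500];s=cv2.imread('pics/s2.png')[130:270,90:250]
cv2.imwrite('pics/c2.png',np.hstack([cv2.resize(i,(400,382)),cv2.resize(s,(400,382))[:, :400]]))
E
```

```text
[ 0.51859993 -0.22426672  0.19621586]
```

View pics/c2.png

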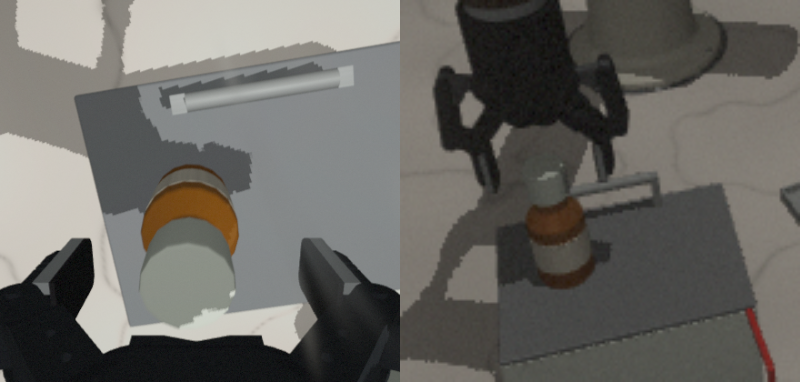

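The cap sits between the open fingers, slightly left of their centre, with its top centred at about (188,272) in the composite.

```bash
python3 - <<'E'
from h import *
print(at_z('w2',60+188*1.1,272*1.1,.226), proj('w2',[.5175,-.224,.226]))
E
```

```text
[ 0.51316429 -0.2243347   0.226     ] [272.3700712  310.08879008]
```

>>> {"api": "step_arm", "payload": {"series": [{"slide": [-0.08,-0.02,0],"rot": [0,0,0],"grip": 0.3},{"slide": [0,0,0],"rot": [0,0,0],"grip": 0.45},{"slide": [0,0,0],"rot": [0,0,0],"grip": 0.6},{"slide": [0,0,0],"rot": [0,0,0],"grip": 0.8},{"slide": [0,0,0],"rot": [0,0,0],"grip": 1},{"slide": [0,0,0],"rot": [0,0,0],"grip": 1},{"slide": [0,0,0],"rot": [0,0,0],"grip": 1},{"slide": [0,0,0],"rot": [0,0,0],"grip": 1}], "newtons": 40}}

```text
time_s: 3.85
tcp_pos: [0.5136, -0.2254, 0.194]
tool_rot: [[-0.939, 0.344, 0.001], [0.344, 0.939, -0.001], [-0.001, -0.0, -1.0]]
wrist_force: [0.2, 1.4, 5.7]
opening: 0.412
gripper_force: 39.7
```

>>> {"api": "step_arm", "payload": {"series": [{"slide": [0,0,0.3],"rot": [0,0,0],"grip": 1},{"slide": [0,0,0.6],"rot": [0,0,0],"grip": 1},{"slide": [0,0,0.6],"rot": [0,0,0],"grip": 1},{"slide": [-0.05,0.25,0],"rot": [0,0,0],"grip": 1},{"slide": [-0.12,0.6,0],"rot": [0,0,0],"grip": 1},{"slide": [-0.16,0.75,0],"rot": [0,0,0],"grip": 1},{"slide": [-0.16,0.75,0],"rot": [0,0,0],"grip": 1},{"slide": [-0.16,0.75,0],"rot": [0,0,0],"grip": 1},{"slide": [-0.16,0.75,0],"rot": [0,0,0],"grip": 1},{"slide": [-0.16,0.75,0],"rot": [0,0,0],"grip": 1}]}}

```text
time_s: 4.85
tcp_pos: [0.4631, 0.0069, 0.2668]
tool_rot: [[-0.939, 0.344, -0.002], [0.344, 0.939, 0.001], [0.003, -0.0, -1.0]]
wrist_force: [0.5, 1.3, -1.9]
opening: 0.41
gripper_force: 40.4
```

>>> {"api": "step_arm", "payload": {"series": [{"slide": [-0.16,0.75,0],"rot": [0,0,0],"grip": 1},{"slide": [-0.16,0.75,0],"rot": [0,0,0],"grip": 1},{"slide": [-0.12,0.6,0],"rot": [0,0,0],"grip": 1},{"slide": [-0.05,0.25,0],"rot": [0,0,0],"grip": 1},{"slide": [0,0,0],"rot": [0,0,0],"grip": 1},{"slide": [0,0,0],"rot": [0,0,0],"grip": 1}]}}

```text
time_s: 5.45
tcp_pos: [0.44, 0.1218, 0.2677]
tool_rot: [[-0.939, 0.344, -0.001], [0.344, 0.939, -0.001], [0.001, -0.001, -1.0]]
wrist_force: [0.8, -0.6, -2.4]
opening: 0.407
gripper_force: 40.5
```

>>> {"api": "step_arm", "payload": {"series": [{"slide": [0.02,-0.1,-0.3],"rot": [0,0,0],"grip": 1},{"slide": [0.02,-0.1,-0.8],"rot": [0,0,0],"grip": 1},{"slide": [0,0,-0.8],"rot": [0,0,0],"grip": 1},{"slide": [0,0,-0.8],"rot": [0,0,0],"grip": 1},{"slide": [0,0,-0.5],"rot": [0,0,0],"grip": 1},{"slide": [0,0,-0.3],"rot": [0,0,0],"grip": 1},{"slide": [0,0,-0.06],"rot": [0,0,0],"grip": 1},{"slide": [0,0,0],"rot": [0,0,0],"grip": 1},{"slide": [0,0,0],"rot": [0,0,0],"grip": 1}]}}

```text
time_s: 6.35
tcp_pos: [0.4434, 0.1118, 0.0915]
tool_rot: [[-0.939, 0.344, 0.002], [0.344, 0.939, -0.0], [-0.002, 0.001, -1.0]]
wrist_force: [0.5, -0.1, -2.7]
opening: 0.41
gripper_force: 40.5
```

>>> {"api": "step_arm", "payload": {"series": [{"slide": [0,0,-0.06],"rot": [0,0,0],"grip": 1},{"slide": [0,0,-0.06],"rot": [0,0,0],"grip": 1},{"slide": [0,0,-0.04],"rot": [0,0,0],"grip": 1},{"slide": [0,0,0],"rot": [0,0,0],"grip": 1},{"slide": [0,0,0],"rot": [0,0,0],"grip": 1}]}}

```text
time_s: 6.85
tcp_pos: [0.4422, 0.1124, 0.0823]
tool_rot: [[-0.939, 0.344, -0.0], [0.344, 0.939, -0.0], [0.0, -0.0, -1.0]]
wrist_force: [0.6, -0.0, -2.1]
opening: 0.41
gripper_force: 40.8
```

>>> {"api": "step_arm", "payload": {"series": [{"slide": [0,0,-0.03],"rot": [0,0,0],"grip": 1},{"slide": [0,0,0],"rot": [0,0,0],"grip": 1},{"slide": [0,0,0],"rot": [0,0,0],"grip": 1}]}}

```text
time_s: 7.15
tcp_pos: [0.4429, 0.1123, 0.0821]
tool_rot: [[-0.939, 0.343, 0.001], [0.343, 0.939, -0.0], [-0.001, 0.0, -1.0]]
wrist_force: [-3.6, 0.1, 7.6]
opening: 0.411
gripper_force: 41.4
```

>>> {"api": "step_arm", "payload": {"series": [{"slide": [0,0,0],"rot": [0,0,0],"grip": 0.5},{"slide": [0,0,0],"rot": [0,0,0],"grip": 0.3},{"slide": [0,0,0],"rot": [0,0,0],"grip": 0},{"slide": [0,0,0],"rot": [0,0,0],"grip": 0},{"slide": [0,0,0],"rot": [0,0,0],"grip": 0},{"slide": [0,0,0.4],"rot": [0,0,0],"grip": 0},{"slide": [0,0,0.9],"rot": [0,0,0],"grip": 0},{"slide": [0,0,0.9],"rot": [0,0,0],"grip": 0},{"slide": [0,0,0.9],"rot": [0,0,0],"grip": 0},{"slide": [0,0,0.9],"rot": [0,0,0],"grip": 0}]}}

```text
time_s: 8.15
tcp_pos: [0.4419, 0.1123, 0.2826]
tool_rot: [[-0.939, 0.344, 0.0], [0.344, 0.939, 0.0], [-0.0, 0.0, -1.0]]
wrist_force: [1.3, -0.5, -0.6]
opening: 0.997
gripper_force: 0.0
```

>>> {"api": "step_arm", "payload": {"series": [{"slide": [0,-0.5,0],"rot": [0,0,-0.92],"grip": 0},{"slide": [0,-0.5,0],"rot": [0,0,-0.92],"grip": 0},{"slide": [0,-0.5,0],"rot": [0,0,-0.92],"grip": 0},{"slide": [0,-0.5,0],"rot": [0,0,-0.92],"grip": 0},{"slide": [0,-0.5,0],"rot": [0,0,-0.92],"grip": 0},{"slide": [0,-0.5,0],"rot": [0,0,-0.92],"grip": 0},{"slide": [0,-0.5,0],"rot": [0,0,-0.92],"grip": 0},{"slide": [0,-0.5,0],"rot": [0,0,-0.92],"grip": 0},{"slide": [0,-0.5,0],"rot": [0,0,-0.92],"grip": 0},{"slide": [0,-0.5,0],"rot": [0,0,-0.92],"grip": 0}]}}

```text
time_s: 9.15
tcp_pos: [0.4421, -0.1387, 0.2807]
tool_rot: [[0.07, 0.998, -0.0], [0.998, -0.07, 0.0], [0.0, -0.0, -1.0]]
wrist_force: [0.3, -0.2, 0.4]
opening: 0.998
gripper_force: 0.0
```

>>> {"api": "step_arm", "payload": {"series": [{"slide": [0,-0.3,0],"rot": [0,0,-0.9],"grip": 0.3},{"slide": [0,0,0],"rot": [0,0,0],"grip": 0.3},{"slide": [0,0,0],"rot": [0,0,0],"grip": 0.3}]}}

```text
time_s: 9.45
tcp_pos: [0.4421, -0.1524, 0.2806]
tool_rot: [[0.187, 0.982, -0.0], [0.982, -0.187, 0.001], [0.001, -0.0, -1.0]]
wrist_force: [0.6, -0.9, -0.3]
opening: 0.7
gripper_force: 0.0
```

```bash
python3 - <<'E'
from h import *
save('wrist','w3');save('top','t3')
s=arm.read_state();print(s['tcp_pos'],s['tool_rot'],s['joints'],s['opening'])
i=cv2.imread('pics/w3.png');t=cv2.imread('pics/t3.png')[220:320,220:330]
o=np.zeros((420,800,3),'uint8');o[:,:560]=i;o[:218,560:]=cv2.resize(t,(240,218));cv2.imwrite('pics/c3.png',o)
E
```

```text
[ 0.44225228 -0.15191214  0.28073151] [[ 1.86513458e-01  9.82452403e-01 -7.09041598e-05]
 [ 9.82452337e-01 -1.86513418e-01  3.88323532e-04]
 [ 3.68284810e-04 -1.42087522e-04 -9.99999922e-01]] [-5.90363981e-01 -1.58613318e-01  1.81661035e+00  2.84198447e-04
  1.48387069e+00 -4.02776578e-01] 0.7005998558393287
```

View pics/c3.png

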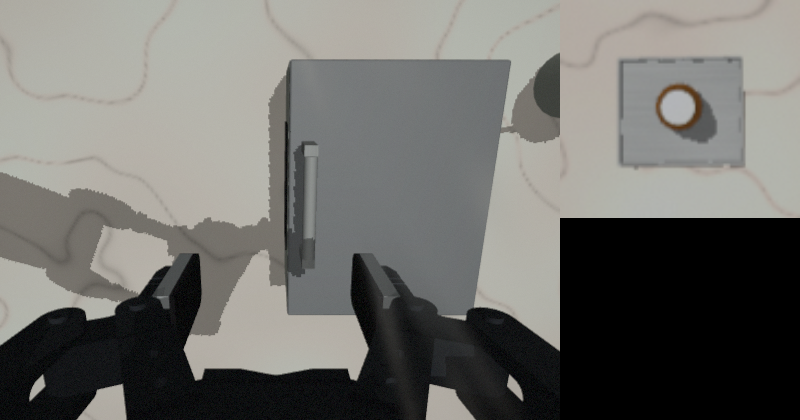

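The bottle stands upright near the middle of the tray. The bar runs from (311,145) to (307,265) in the wrist image; flap corners are (291,60), (510,60), (288,314), (474,314).

```bash
cat > fit4.py <<'E'
from fit3 import *
print('##')
a=at_z('w3',311,147,.15);b=at_z('w3',307,262,.15);print(a,b,(a+b)/2,np.arctan2(*(a-b)[:2]))
hw3=[('w3',(-85,-110,116),(291,60)),('w3',(85,-110,116),(510,60)),('w3',(85,110,116),(474,314)),('w3',(-85,110,116),(288,314))]
H=fit(hw3,[.5,-.1,-.17]);H=fit(hw+ht+hs+hw3,[.5,-.1,-.17])
print(T(H,[-.07,0,.148]),T(H,[.085,0,.11]))
E
python3 fit4.py | sed -n '/##/,$p'
```

```text
##
[ 0.47453765 -0.1219496   0.15      ] [ 0.45682611 -0.20926028  0.15      ] [ 0.46568188 -0.16560494  0.15      ] 0.2001407341396417
[ 0.5332 -0.1928  2.6601] [ 249.4   54.  -172.8  -12.6 -217.   -15.3  143.9   31.9]
[ 0.533  -0.1948 -0.1224] [ -20.2   12.6  -21.8   -5.9   -7.9   -3.7  -14.1    7.4  -29.9    2.5
    2.1    1.1    5.1   -5.     9.7   -3.1    6.7    2.3   11.9    0.6
    6.6   -2.3   -3.4    3.3   -3.4   -3.    -8.5   -1.6   -9.3    2.5
    5.3  274.4  -28.9  263.4   28.  -243.6   -6.7 -228.1]
[ 0.46357195 -0.18625633  0.148     ] [ 0.61741314 -0.20517429  0.11      ]
```

The bar is at (0.466, −0.166) with yaw −0.2, matching the earlier fit (the flap corners in that last fit were swapped, so I drop it). Moving down onto the bar.

>>> {"api": "step_arm", "payload": {"series": [{"slide": [0.24,-0.14,0],"rot": [0,0,-0.08],"grip": 0.4},{"slide": [0.24,-0.14,0],"rot": [0,0,0],"grip": 0.4},{"slide": [0,0,-0.6],"rot": [0,0,0],"grip": 0.4},{"slide": [0,0,-0.7],"rot": [0,0,0],"grip": 0.4},{"slide": [0,0,-0.7],"rot": [0,0,0],"grip": 0.4},{"slide": [0,0,-0.6],"rot": [0,0,0],"grip": 0.4},{"slide": [0,0,-0.38],"rot": [0,0,0],"grip": 0.4},{"slide": [0,0,0],"rot": [0,0,0],"grip": 0.5},{"slide": [0,0,0],"rot": [0,0,0],"grip": 0.6},{"slide": [0,0,0],"rot": [0,0,0],"grip": 0.7}]}}

```text
time_s: 10.55
tcp_pos: [0.4674, -0.167, 0.1336]
tool_rot: [[0.199, 0.98, 0.003], [0.98, -0.199, -0.002], [-0.001, 0.003, -1.0]]
wrist_force: [0.0, -1.5, 0.1]
opening: 0.302
gripper_force: 0.0
```

>>> {"api": "step_arm", "payload": {"series": [{"slide": [0,0,0],"rot": [0,0,0],"grip": 0.8},{"slide": [0,0,0],"rot": [0,0,0],"grip": 1},{"slide": [0,0,0],"rot": [0,0,0],"grip": 1},{"slide": [0,0,0],"rot": [0,0,0],"grip": 1},{"slide": [0,0,0],"rot": [0,0,0],"grip": 1}], "newtons": 30}}

```text
time_s: 11.05
tcp_pos: [0.4653, -0.1667, 0.1332]
tool_rot: [[0.199, 0.98, -0.003], [0.98, -0.199, -0.0], [-0.001, -0.003, -1.0]]
wrist_force: [-8.0, 2.3, 9.1]
opening: 0.101
gripper_force: 29.5
```

```bash
python3 - <<'E'
import numpy as np
th=np.linspace(0,1.65,19);a=np.arctan2(.038,-.155)-th;r=np.hypot(.155,.038)
u=r*np.cos(a);z=r*np.sin(a);du=np.diff(u)/.05;dz=np.diff(z)/.05
for k in range(18):print(np.round([du[k]*.98,-du[k]*.199,dz[k]],2))
print(.4659+.98*(u[-1]-u[0]),-.1666-.199*(u[-1]-u[0]),.1332+z[-1]-z[0])
E
```

```text
[ 0.08 -0.02  0.28]
[ 0.11 -0.02  0.27]
[ 0.13 -0.03  0.26]
[ 0.15 -0.03  0.25]
[ 0.17 -0.04  0.23]
[ 0.19 -0.04  0.22]
[ 0.21 -0.04  0.2 ]
[ 0.23 -0.05  0.18]
[ 0.24 -0.05  0.15]
[ 0.26 -0.05  0.13]
[ 0.27 -0.05  0.11]
[ 0.28 -0.06  0.08]
[ 0.28 -0.06  0.05]
[ 0.29 -0.06  0.03]
[ 0.29 -0.06  0.  ]
[ 0.29 -0.06 -0.03]
[ 0.28 -0.06 -0.05]
[ 0.28 -0.06 -0.08]
0.6669417166693667 -0.20742377716041224 0.24670748563570158
```

>>> {"api": "step_arm", "payload": {"series": [{"slide": [0.08,-0.02,0.28],"rot": [0,0,0],"grip": 1},{"slide": [0.11,-0.02,0.27],"rot": [0,0,0],"grip": 1},{"slide": [0.13,-0.03,0.26],"rot": [0,0,0],"grip": 1},{"slide": [0.15,-0.03,0.25],"rot": [0,0,0],"grip": 1},{"slide": [0.17,-0.04,0.23],"rot": [0,0,0],"grip": 1}]}}

```text
time_s: 11.55
tcp_pos: [0.4953, -0.1725, 0.1972]
tool_rot: [[0.199, 0.98, -0.009], [0.98, -0.199, 0.003], [0.001, -0.01, -1.0]]
wrist_force: [-14.7, 4.6, 7.4]
opening: 0.102
gripper_force: 29.6
```

>>> {"api": "step_arm", "payload": {"series": [{"slide": [0.19,-0.04,0.22],"rot": [0,0,0],"grip": 1},{"slide": [0.21,-0.04,0.2],"rot": [0,0,0],"grip": 1},{"slide": [0.23,-0.05,0.18],"rot": [0,0,0],"grip": 1},{"slide": [0.24,-0.05,0.15],"rot": [0,0,0],"grip": 1},{"slide": [0.26,-0.05,0.13],"rot": [0,0,0],"grip": 1},{"slide": [0.27,-0.05,0.11],"rot": [0,0,0],"grip": 1}]}}

```text
time_s: 12.15
tcp_pos: [0.5688, -0.187, 0.2495]
tool_rot: [[0.199, 0.98, 0.001], [0.98, -0.199, 0.0], [0.001, 0.001, -1.0]]
wrist_force: [-5.4, 4.2, 6.1]
opening: 0.098
gripper_force: 30.0
```

>>> {"api": "step_arm", "payload": {"series": [{"slide": [0.28,-0.06,0.08],"rot": [0,0,0],"grip": 1},{"slide": [0.28,-0.06,0.05],"rot": [0,0,0],"grip": 1},{"slide": [0.29,-0.06,0.03],"rot": [0,0,0],"grip": 1},{"slide": [0.29,-0.06,0],"rot": [0,0,0],"grip": 1},{"slide": [0.29,-0.06,-0.03],"rot": [0,0,0],"grip": 1},{"slide": [0.28,-0.06,-0.05],"rot": [0,0,0],"grip": 1},{"slide": [0.28,-0.06,-0.08],"rot": [0,0,0],"grip": 1},{"slide": [0,0,0],"rot": [0,0,0],"grip": 1},{"slide": [0,0,0],"rot": [0,0,0],"grip": 1}]}}

```text
time_s: 13.05
tcp_pos: [0.6701, -0.2071, 0.2478]
tool_rot: [[0.198, 0.98, 0.005], [0.98, -0.198, 0.002], [0.003, 0.005, -1.0]]
wrist_force: [3.1, 4.8, -0.3]
opening: 0.099
gripper_force: 30.0
```

>>> {"api": "step_arm", "payload": {"series": [{"slide": [0,0,0],"rot": [0,0,0],"grip": 0.84},{"slide": [0,0,0],"rot": [0,0,0],"grip": 0.78},{"slide": [0,0,0],"rot": [0,0,0],"grip": 0.76},{"slide": [0,0,0],"rot": [0,0,0],"grip": 0.76},{"slide": [0,0,0.2],"rot": [0,0,0],"grip": 0.76},{"slide": [0,0,0.4],"rot": [0,0,0],"grip": 0.76},{"slide": [0,0,0.6],"rot": [0,0,0],"grip": 0.76},{"slide": [0,0,0.7],"rot": [0,0,0],"grip": 0.76},{"slide": [0,0,0.7],"rot": [0,0,0],"grip": 0.76}]}}

```text
time_s: 13.95
tcp_pos: [0.6675, -0.2087, 0.3779]
tool_rot: [[0.2, 0.98, 0.0], [0.98, -0.2, -0.0], [-0.0, 0.0, -1.0]]
wrist_force: [0.0, -1.4, -0.1]
opening: 0.237
gripper_force: 0.0
```

>>> {"api": "step_arm", "payload": {"series": [{"slide": [-0.4,0.08,0],"rot": [0,0,0.94],"grip": 0.5},{"slide": [-0.4,0.08,0],"rot": [0,0,0.94],"grip": 0.5},{"slide": [-0.4,0.08,0],"rot": [0,0,0.94],"grip": 0.5},{"slide": [-0.4,0.08,0],"rot": [0,0,0.94],"grip": 0.5},{"slide": [-0.4,0.08,0],"rot": [0,0,0.94],"grip": 0.5},{"slide": [-0.4,0.08,0],"rot": [0,0,0.94],"grip": 0.5},{"slide": [-0.4,0.08,0],"rot": [0,0,0.94],"grip": 0.5},{"slide": [-0.4,0.08,0],"rot": [0,0,0.94],"grip": 0.5},{"slide": [0,0,0],"rot": [0,0,0.94],"grip": 0.5},{"slide": [0,0,0],"rot": [0,0,0.94],"grip": 0.5}]}}

```text
time_s: 14.95
tcp_pos: [0.5073, -0.1767, 0.3772]
tool_rot: [[-0.898, 0.439, 0.002], [0.439, 0.898, -0.001], [-0.002, -0.0, -1.0]]
wrist_force: [-0.2, 1.1, -0.4]
opening: 0.498
gripper_force: 0.0
```

>>> {"api": "step_arm", "payload": {"series": [{"slide": [0,0,0],"rot": [0,0,0.94],"grip": 0.5},{"slide": [0,0,0],"rot": [0,0,0.91],"grip": 0.5},{"slide": [0,0,0],"rot": [0,0,0],"grip": 0.5},{"slide": [0,0,0],"rot": [0,0,0],"grip": 0.5}]}}

```text
time_s: 15.35
tcp_pos: [0.5078, -0.1768, 0.3765]
tool_rot: [[-0.979, 0.203, 0.001], [0.203, 0.979, -0.0], [-0.001, -0.0, -1.0]]
wrist_force: [-0.2, -0.3, 0.0]
opening: 0.503
gripper_force: 0.0
```

```bash
python3 - <<'E'
from h import *
save('wrist','w4');save('top','t4')
s=arm.read_state();print(s['tcp_pos'],s['tool_rot'],s['joints'][5],s['time_s'])
i=cv2.imread('pics/w4.png');t=cv2.imread('pics/t4.png')[170:290,330:470]
o=np.zeros((420,800,3),'uint8');o[:,:560]=i;o[:206,560:]=cv2.resize(t,(240,206));cv2.imwrite('pics/c4.png',o)
E
```

```text
[ 0.50776536 -0.1767195   0.37616407] [[-9.79361225e-01  2.02117378e-01  3.95292767e-04]
 [ 2.02117297e-01  9.79361293e-01 -2.36656442e-04]
 [-4.34966815e-04 -1.51876638e-04 -9.99999894e-01]] -1.9271070730393614 15.45
```

View pics/c4.png

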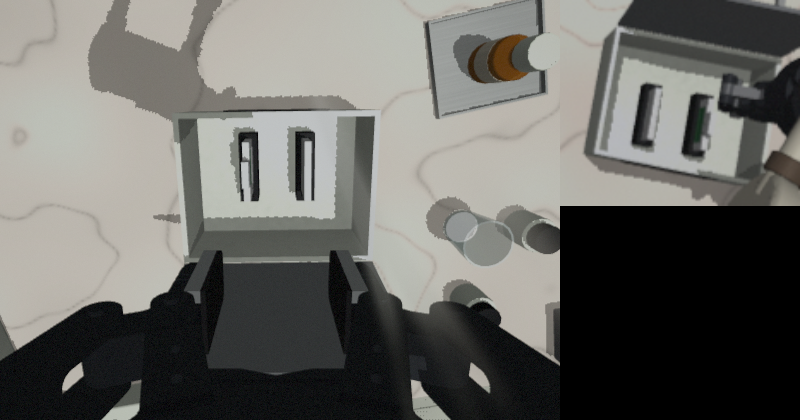

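The flap stands open and both slots are visible at (249,167) and (306,167). The left one (−y) seems to carry the tab, so I zoom in.

```bash
python3 - <<'E'
from h import *
from scipy.spatial.transform import Rotation
H=[.5345,-.1805,-.2]
c,s=np.cos(H[2]),np.sin(H[2])
T=lambda x,y,z:[H[0]+c*x-s*y,H[1]+s*x+c*y,z]
i=cv2.resize(cv2.imread('pics/w4.png')[115:220,215:345],(780,630),interpolation=2)
for y in(-.036,.036):
  print(y,[np.round((proj('w4',T(x-.015,y,z))-[215,115])*6) for x,z in((-.015,.102),(.015,.102),(-.035,.082),(.035,.082))],T(-.015,y,.092))
for x,y in((-85,-110),(-85,110),(85,110)):print(proj('w4',T(x/1e3,y/1e3,.11)))
cv2.imwrite('pics/c5.png',i[:600])
E
```

```text
-0.036 [array([179., 282.]), array([184., 440.]), array([185., 162.]), array([194., 517.])] [np.float64(0.5126469054237591), np.float64(-0.21280235684035878), 0.092]
0.036 [array([569., 280.]), array([566., 438.]), array([562., 160.]), array([556., 515.])] [np.float64(0.5269510972410035), np.float64(-0.14223756323578937), 0.092]
[172.48694602 111.36401174]
[381.91474924 110.16217908]
[372.07510771 260.43158346]
```

View pics/c5.png

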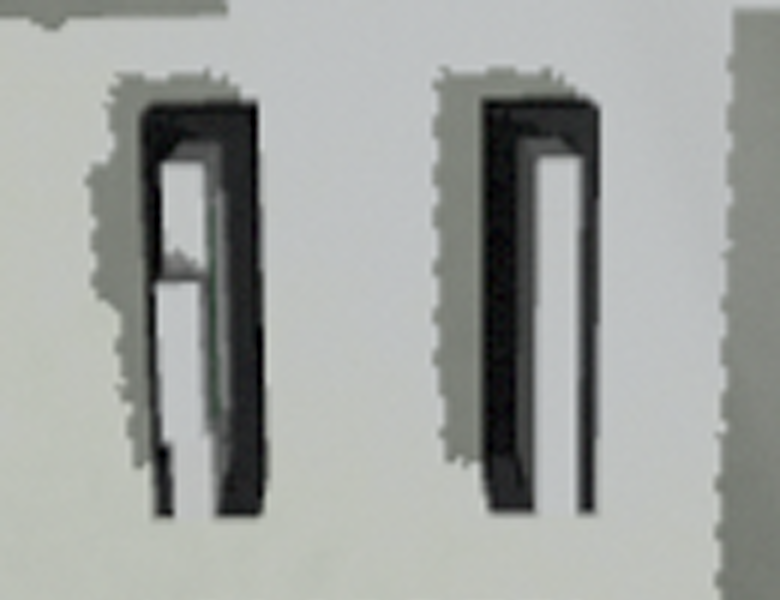

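The tab shows at (180,283)–(182,440) on the left (−y) plate, exactly as predicted. I descend there.

>>> {"api": "step_arm", "payload": {"series": [{"slide": [0.1,-0.72,0],"rot": [0,0,0],"grip": 0.55},{"slide": [0,0,-0.6],"rot": [0,0,0],"grip": 0.55},{"slide": [0,0,-0.9],"rot": [0,0,0],"grip": 0.55},{"slide": [0,0,-0.9],"rot": [0,0,0],"grip": 0.55},{"slide": [0,0,-0.9],"rot": [0,0,0],"grip": 0.55},{"slide": [0,0,-0.9],"rot": [0,0,0],"grip": 0.55},{"slide": [0,0,-0.8],"rot": [0,0,0],"grip": 0.55},{"slide": [0,0,-0.4],"rot": [0,0,0],"grip": 0.55},{"slide": [0,0,0],"rot": [0,0,0],"grip": 0.55},{"slide": [0,0,0],"rot": [0,0,0],"grip": 0.55}]}}

```text
time_s: 16.45
tcp_pos: [0.5132, -0.213, 0.1066]
tool_rot: [[-0.98, 0.201, 0.001], [0.201, 0.98, -0.0], [-0.001, -0.0, -1.0]]
wrist_force: [0.1, -0.7, 0.6]
opening: 0.45
gripper_force: 0.0
```

>>> {"api": "step_arm", "payload": {"series": [{"slide": [0,0,-0.3],"rot": [0,0,0],"grip": 0.55},{"slide": [0,0,-0.3],"rot": [0,0,0],"grip": 0.55},{"slide": [0,0,0],"rot": [0,0,0],"grip": 0.6},{"slide": [0,0,0],"rot": [0,0,0],"grip": 0.7},{"slide": [0,0,0],"rot": [0,0,0],"grip": 0.8},{"slide": [0,0,0],"rot": [0,0,0],"grip": 0.9},{"slide": [0,0,0],"rot": [0,0,0],"grip": 1},{"slide": [0,0,0],"rot": [0,0,0],"grip": 1},{"slide": [0,0,0],"rot": [0,0,0],"grip": 1},{"slide": [0,0,0],"rot": [0,0,0],"grip": 1}], "newtons": 50}}

```text
time_s: 17.45
tcp_pos: [0.5133, -0.2131, 0.0765]
tool_rot: [[-0.98, 0.2, 0.001], [0.2, 0.98, -0.001], [-0.001, -0.001, -1.0]]
wrist_force: [-0.0, 0.1, 5.0]
opening: 0.087
gripper_force: 50.8
```

>>> {"api": "step_arm", "payload": {"series": [{"slide": [0,0,0.15],"rot": [0,0,0],"grip": 1},{"slide": [0,0,0.3],"rot": [0,0,0],"grip": 1},{"slide": [0,0,0.4],"rot": [0,0,0],"grip": 1},{"slide": [0,0,0.5],"rot": [0,0,0],"grip": 1},{"slide": [0,0,0.5],"rot": [0,0,0],"grip": 1},{"slide": [0,0,0.5],"rot": [0,0,0],"grip": 1},{"slide": [0,0,0.5],"rot": [0,0,0],"grip": 1},{"slide": [0,0,0.5],"rot": [0,0,0],"grip": 1},{"slide": [0,0,0.4],"rot": [0,0,0],"grip": 1},{"slide": [0,0,0.2],"rot": [0,0,0],"grip": 1}]}}

```text
time_s: 18.45
tcp_pos: [0.5131, -0.2128, 0.2763]
tool_rot: [[-0.98, 0.2, 0.002], [0.2, 0.98, -0.002], [-0.003, -0.001, -1.0]]
wrist_force: [0.9, -1.6, -0.6]
opening: 0.086
gripper_force: 50.2
```

>>> {"api": "step_arm", "payload": {"series": [{"slide": [0,0,0],"rot": [0,0,0],"grip": 1},{"slide": [0,0,0],"rot": [0,0,0],"grip": 1},{"slide": [0,0,0],"rot": [0,0,0],"grip": 1}]}}

```text
time_s: 18.75
tcp_pos: [0.512, -0.2122, 0.2717]
tool_rot: [[-0.98, 0.2, -0.003], [0.2, 0.98, 0.002], [0.003, 0.001, -1.0]]
wrist_force: [-0.5, -0.3, -1.9]
opening: 0.08
gripper_force: 50.2
```

>>> {"api": "step_arm", "payload": {"series": [{"slide": [0.05,0.3,0],"rot": [0,0,0.2],"grip": 1},{"slide": [0.1,0.6,0],"rot": [0,0,0.2],"grip": 1},{"slide": [0.11,0.7,0],"rot": [0,0,0.2],"grip": 1},{"slide": [0.11,0.7,0],"rot": [0,0,0.2],"grip": 1},{"slide": [0.11,0.7,0],"rot": [0,0,0.2],"grip": 1},{"slide": [0.11,0.7,0],"rot": [0,0,0.2],"grip": 1},{"slide": [0.11,0.7,0],"rot": [0,0,0.2],"grip": 1},{"slide": [0.11,0.7,0],"rot": [0,0,0.2],"grip": 1},{"slide": [0.11,0.7,0],"rot": [0,0,0.2],"grip": 1},{"slide": [0.11,0.7,0],"rot": [0,0,0.2],"grip": 1}]}}

```text
time_s: 19.75
tcp_pos: [0.5635, 0.1149, 0.2725]
tool_rot: [[-0.997, -0.081, -0.002], [-0.081, 0.997, 0.0], [0.002, 0.0, -1.0]]
wrist_force: [-0.3, 0.1, -0.3]
opening: 0.081
gripper_force: 50.1
```

>>> {"api": "step_arm", "payload": {"series": [{"slide": [0.11,0.7,0],"rot": [0,0,0.17],"grip": 1},{"slide": [0.11,0.7,0],"rot": [0,0,0],"grip": 1},{"slide": [0.11,0.6,0],"rot": [0,0,0],"grip": 1},{"slide": [0.1,0.3,0],"rot": [0,0,0],"grip": 1},{"slide": [0,0,0],"rot": [0,0,0],"grip": 1},{"slide": [0,0,0],"rot": [0,0,0],"grip": 1}]}}

```text
time_s: 20.35
tcp_pos: [0.585, 0.2277, 0.2725]
tool_rot: [[-0.995, -0.103, -0.002], [-0.103, 0.995, -0.001], [0.002, -0.0, -1.0]]
wrist_force: [-0.2, 0.1, -1.7]
opening: 0.085
gripper_force: 50.1
```

>>> {"api": "step_arm", "payload": {"series": [{"slide": [0,0.12,-0.2],"rot": [0,0,0],"grip": 1},{"slide": [0,0.12,-0.4],"rot": [0,0,0],"grip": 1},{"slide": [0,0,-0.4],"rot": [0,0,0],"grip": 1},{"slide": [0,0,-0.4],"rot": [0,0,0],"grip": 1},{"slide": [0,0,-0.25],"rot": [0,0,0],"grip": 1},{"slide": [0,0,0],"rot": [0,0,0],"grip": 1},{"slide": [0,0,0],"rot": [0,0,0],"grip": 1}]}}

```text
time_s: 21.05
tcp_pos: [0.5859, 0.2391, 0.1912]
tool_rot: [[-0.995, -0.101, 0.0], [-0.101, 0.995, 0.0], [-0.0, 0.0, -1.0]]
wrist_force: [-0.3, -0.3, -0.3]
opening: 0.086
gripper_force: 50.2
```

```bash
python3 - <<'E'
from h import *
save('scene','s6');save('top','t6')
s=arm.read_state();print(s['tcp_pos'],s['dq'],s['opening'],s['gripper_force'],s['time_s'])
L=[.572,.360,.16];W=[.5835,.240,.16]
a=cv2.imread('pics/s6.png')[60:280,120:420];b=cv2.imread('pics/t6.png')
print(proj('s6',L)-[120,60],proj('s6',W)-[120,60])
o=np.zeros((600,800,3),'uint8');o[:308,:420]=cv2.resize(a,(420,308));o[:300,400:]=cv2.resize(b,(400,300))
o[308:588,:400]=cv2.resize(cv2.imread('pics/s6.png')[110:210,310:453],(400,280),interpolation=2)
o[308:588,400:]=cv2.resize(b[150:290,100:300],(400,280),interpolation=2)
print('crop s',(proj('s6',L)-[310,110])*2.8+[0,308],(proj('s6',W)-[310,110])*2.8+[0,308])
cv2.imwrite('pics/c6.png',o)
E
```

```text
[0.58659287 0.23934302 0.19232244] [ 0.00048622 -0.00260755 -0.00518031 -0.00025787  0.00085567 -0.00019233] 0.08474464058380783 50.16079507302493 21.15
[256.46419341  98.32059018] [222.05602153 112.38283047]
crop s [186.09974155 443.2976525 ] [ 89.75686029 482.67192533]
```

View pics/c6.png

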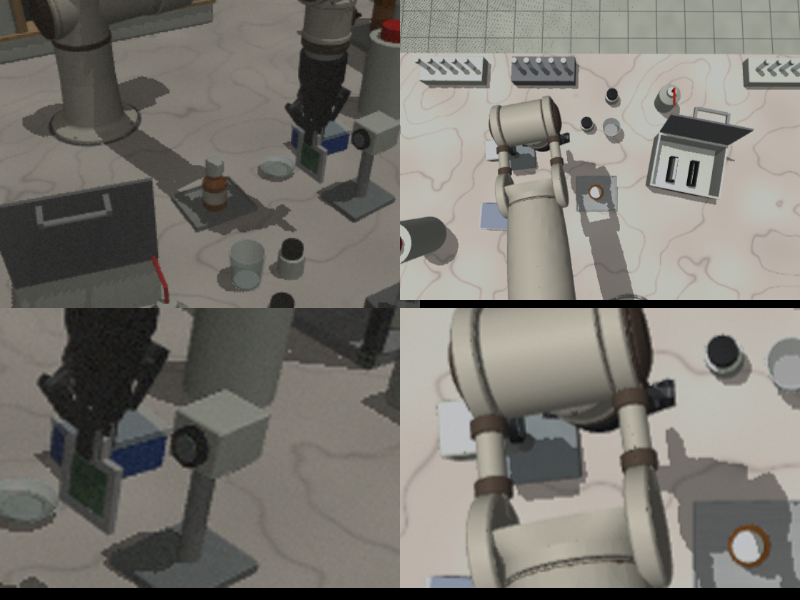

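The window shows at (90,485) and the lens at (189,446), both within 3–4 px of where the target pose puts them. The plate is upright and facing the lens, the flap is open, the bottle stands on the tray, and the blank plate is still in its slot. Handing in.

```bash
python3 -c "
from station import arm
print(arm.finish_job())"
```

```text
the job is handed in; nothing more can be done
None
```

I handed the job in at about 21 s of the 72 s allowed, with no verdict returned: the bottle is upright on the tray, the flap is open, the blank plate is in its slot, and the arm holds the filter plate upright about 12 cm in front of the lens.

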